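# Close a spring-loaded test jig on a potted choke and hold it shut with its pin

## Robot

A 6-joint arm with a two-finger parallel gripper is mounted at the origin on the work surface. World frame = base frame: x ahead of the robot, y to its left, z up, the work surface at z = 0. Lengths are in m, angles in rad, forces in N, time in s.
With the tool pointing down it reaches from about 0.3 to 0.775 m from the base axis. Payload 14.6 kg.
Tool frame: the origin (TCP) lies on the mounting face of the last link; the fingertips stand 199 mm ahead of it and the grasp point (between the pads) lies 180 mm ahead of it; z points along the fingers, y is the line along which they close (so a half turn about z gives the same grasp; the last joint's range is limited). The gripper opens to 94 mm and grips with 3 to 60 N. Pads are 16 mm wide; open, the fingers measure 119 mm over their backs; the gripper's body (75 mm by 177 mm) begins 78 mm behind the grasp point.
Start: joints at [1.169, 0.3, 1.521, -0, 1.321, -0.067], TCP at [0.181, 0.519, 0.405] pointing down, gripper open.
Joint ranges: [-3.03, 3.03], [-0.79, 2.21], [0.23, 2.52], [-1.04, 4.18], [0, 3.07], [-2.55, 2.55]. Speed limits (rad/s): [2.22, 2.22, 2.57, 3.14, 3.14, 3.14].

## Interface

Orientations are given as [roll, pitch, yaw] about the fixed x, y, z axes, in that order (R = Rz(yaw) Ry(pitch) Rx(roll)).
In Python, from station import telemetry, cams, workorder, finder gives the robot as it stands.
- The arm moves only by the tool jog_arm, never from a script. Its argument "rows" is a list of rows, each an object with "gripper": the finger opening in m, from 0 to 0.094; "slide": the shift along the tool's x, y, z in m, a list of three; "spin": the turn about the tool's z in rad. In form: [{"gripper": gripper, "slide": [tx, ty, tz], "spin": spin}, ...]. A call has 1 to 8 rows; each row is the pose to reach, as a shift and turn from the pose commanded when the call began, along the tool's axes at that moment; what a row does not reach only later rows make up. A row lasts 1/10 s, in which the tool goes at most 50 mm and 8.59 degrees, less where a joint would pass 70% of its speed; a pose out of reach is approached as far as the arm can. A call with a gripper value outside its range is refused whole. The fingers move at their own pace and stop on an object; "squeeze" is the grip in N (left out, the last holds). Time passes only in rows, so rows that repeat a pose let the fingers close. It gives the time, the measured TCP pose, the force, the opening and the grip force at its end, in the units of the state.
- telemetry.get_obs(): the state, without advancing time (a new reading comes with each control period).
- cams.camera(name): name is "scene" or "side" or "wrist"; returns (picture, depth): 384x512x3 uint8, red, green, blue; 384x512 float32, m along the optical axis (not along the pixel's ray), 0 where there is no reading.
- cams.camera_info(name): a dict with "camera_matrix" (3x3 intrinsics, pixels), "R" (3x3) and "t" (3): a world point X has camera coordinates R X + t; the wrist camera has in their place "tool_from_camera" (4x4, takes a point from camera to tool coordinates, whose origin is the TCP and whose axes are the flange's). Camera axes: x right, y down, z forward; pixel columns grow to the right and rows downward; lengths in m; the calibration is good to about 2 mm. The wrist camera is an equidistant fisheye: a pixel r from the principal point sees the ray r / f radians off the axis. A picture is of the moment at which its call begins: read the wrist's pose just before it. camera_info takes no time and is no camera call.
- workorder.hand_in(): hands the job in; it is judged then, once.
Trained networks look in the newest picture that a camera, given by its name, has taken for a name from the list of things; names that differ only in an ending like _2 or _b are one class to them, and where a whole thing is asked for, a point or a joint stands for the part that bears it (a point fixed in the world has none). Each returns a list of dicts, best first, with "confidence" (0 to 1); they miss things now and then, are a little off and sometimes report something else, mostly with a low value. They report only what shows in the picture. A call takes as long as a camera call.
- finder.find_in(target, camera): "point" ([x, y, z] in m, in world coordinates, good to about 4 mm: the middle of the surface that is visible of it).
- finder.masks_of(target, camera): "region" (384x512 bool, what is visible of it).
The state is a dict: "time_s": time; "qpos": joint angles; "joint_vel": joint speeds; "tau": joint torques, N m; "ee_pos": TCP position; "eef_rot": TCP orientation; "force": force on the tool from outside, world axes, zero at the start; "moment": the same for the moment, N m; "grip_width": finger opening in m; "grip_force": force on a finger pad.
Only numpy, scipy, OpenCV 4.12 (cv2) and the standard library are available. Lean on these libraries where they do the work, as an engineer would, in place of code of your own. Each camera call takes 0.05 s, during which the arm holds its last target. There are 200 camera calls.

## Task

Set the orange potted choke, narrow end down, fully into the round nest of the open aluminium test jig and let go of it, then swing the jig's green lid down over it. Take the red-headed pin from its wooden stand, push it down through the hole in the lid into the hole in the base, and press its collar down on the lid until the lid is fully shut against the spring; finish while still holding the pin and pressing, without letting go. Leave the blue capacitor, the solder reel and the screwdriver where they are.

Things in the scene. Friction and masses are not known exactly. Their poses are not given: they have to be found in the camera images.
- jig: Aluminium clamshell test jig, fixed. Origin: centre of underside, z up. Base block 170 mm along x, 110 mm along y, top at z=50 mm. Hinge bar at the +x end (x 71 to 85 mm, top z=70 mm); front bar at the -x end (x -85.5 to -50.5 mm, top z=75 mm) with the pin hole. Between the bars it is open to both y sides: reach the nest with fingers closing along the jig's y.
- nest (a point): Centre of the mouth of the nest, a round 39 mm hole in the base block's top, at (10, 0, 50) mm in the jig's frame. A spring-loaded brass ejector inside holds the seated choke with its origin 21 mm above the bench (head's underside 4 mm above the block); it yields 3 mm more, under 12 to 17 N, as the lid is pressed shut.
- base_hole (a point): Centre of the mouth of the pin hole in the top of the front bar, at (-68, 0, 75) mm in the jig's frame: 12 mm diameter, vertical, 75 mm deep (down to the bench).
- hinge (a point): Middle of the lid's hinge axis, at (76, 0, 79) mm in the jig's frame; the axis runs along the jig's y.
- lid (a joint): Angle of the green lid (rad): 0 fully shut and level, its underside on the front bar; grows as it swings up and back; 1.57 upright; starts at 1.65 to 1.9; stop at 2.0. Stiff hinge (0.13 N m): it stays where left and can be pushed over from behind with closed fingers. Over a seated choke the unpressed lid springs up to about 0.07; some 5 N down at the pin hole shuts it.
- lid_hole (a point): Centre of the lid's pin hole (14 mm diameter, 8 mm deep) in the lid's outer face, the upper one when shut; it moves with the lid.
- lid_edge (a point): Middle of the free edge of the lid, in its mid-plane. The lid is a green plate 8 mm thick, 100 mm wide along y, reaching from 6 to 181 mm from the hinge axis, which lies in its mid-plane, with a round 25 mm window centred 66 mm and the pin hole 144 mm from the axis.
- choke: Orange potted choke, 0.13 to 0.23 kg, shaped like a stopper, standing upright on the bench. Origin: centre of its narrow end, z up. Plug tapering from 27 mm diameter at z=0 to 36 mm at z=33 mm, then a cylindrical head of 42 mm diameter from z=33 to z=57 mm, to be gripped from above.
- stand: Light wooden block 56 x 56 x 65 mm, fixed to the bench, with a vertical 14 mm through hole at its centre that holds the pin. Origin: centre of its underside.
- pin: Locking pin, 0.1 kg, upright in the stand, tip 5 mm above the bench. Origin: centre of its lower tip, z up along the pin. Steel shank 10 mm in diameter, z=0 to 60 mm, tip tapered; steel collar 28 mm in diameter, z=60 to 65 mm; red cylindrical head 22 mm in diameter, z=65 to 98 mm, to grip from above. Home: collar on the shut lid, origin 23 mm above the bench.
- pin_collar (a point): Centre of the underside of the pin's collar, 60 mm above the pin's tip.
- capacitor: Bystander: blue upright can capacitor, 35 mm in diameter, 50 mm high, origin at the centre of its underside. Leave alone.
- solder_reel: Bystander: reel of solder with black flanges lying flat, 56 mm in diameter, 38 mm high, origin at the centre of its underside. Leave alone.
- screwdriver: Bystander: screwdriver lying on the bench along its own x. Leave alone.

How it is judged:
By the outcome, as a careful person would: the job done as asked, in the order asked, and still so for the second after the job is handed in, while the arm keeps its last pose, push and grip.
It also fails if it takes over 72 s, if anything falls off the work surface, if the arm or the gripper's body presses on something with over 40 N, if the wrist force passes 120 N, or if a joint passes its speed limit or range.

## Working session

There is one attempt and no reset: what is moved stays moved. The work goes in short steps, Python scripts to look and compute and a tool call to move; the robot and the scene stay as the last step left them, time stands still between calls to the robot, and variables do not carry over. Pictures are saved under pics/ and viewed, at most 10 in all, crops included, and the job is handed in when it is done.

Besides the shell and the picture viewer there is one more tool, called after ">>>" by a JSON object that holds its "fn" and its "kwargs". jog_arm: Moves the arm, as the interface text tells. Its arguments: {"type":"object","properties":{"rows":{"type":"array","items":{"type":"object","properties":{"gripper":{"type":"number"},"slide":{"type":"array","items":{"type":"number"}},"spin":{"type":"number"}}}},"squeeze":{"type":"number"}},"required":["rows"]}

```bash
ls; mkdir -p pics; cat > h.py <<'E'
import numpy as np, cv2
from station import telemetry, cams, workorder, finder
from scipy.spatial.transform import Rotation as Ro
def pts(name,d):
    ci=cams.camera_info(name);K=np.array(ci["camera_matrix"])
    v,u=np.mgrid[0:384,0:512]
    X=np.stack([(u-K[0,2])/K[0,0]*d,(v-K[1,2])/K[1,1]*d,d],-1)
    return (X-np.array(ci["t"]))@np.array(ci["R"])
E
python3 - <<'E'
from h import *
o=telemetry.get_obs();print({k:np.round(v,3) for k,v in o.items()})
for c in("scene","side"):
    p,d=cams.camera(c);cv2.imwrite(f"pics/{c}0.png",p[:,:,::-1])
    P=pts(c,d);np.save(f"{c}P.npy",P);np.save(f"{c}I.npy",p)
    for t in["jig","choke","stand","pin","lid","lid_hole","capacitor","solder_reel","screwdriver"]:
        r=finder.find_in(t,c)[:1]
        print(c,t,[(np.round(x["point"],3),round(x["confidence"],2)) for x in r])
E
```

```text
pics
{'time_s': np.float64(0.0), 'qpos': array([ 1.169,  0.3  ,  1.522, -0.   ,  1.321, -0.067]), 'joint_vel': array([-0.   ,  0.   ,  0.001, -0.001,  0.001,  0.001]), 'tau': array([ 0.0000e+00, -5.3181e+01, -3.5274e+01,  7.1000e-02,  2.4000e-02,
       -0.0000e+00]), 'ee_pos': array([0.181, 0.519, 0.404]), 'eef_rot': array([-3.14 , -0.   ,  2.807]), 'force': array([-0.272, -0.022, -0.146]), 'moment': array([-0.003,  0.022, -0.061]), 'grip_force': np.float64(0.0), 'grip_width': np.float64(0.094)}
scene jig []
scene choke [(array([ 0.622, -0.166,  0.047]), 0.79)]
scene stand [(array([ 0.453, -0.148,  0.038]), 0.72)]
scene pin [(array([ 0.436, -0.162,  0.085]), 0.78)]
scene lid [(array([0.587, 0.21 , 0.194]), 0.59)]
scene lid_hole [(array([0.586, 0.216, 0.188]), 0.78)]
scene capacitor [(array([ 0.544, -0.32 ,  0.032]), 0.75)]
scene solder_reel [(array([ 0.75 , -0.016,  0.04 ]), 0.57)]
scene screwdriver []
side jig [(array([0.566, 0.201, 0.118]), 0.88)]
side choke [(array([ 0.604, -0.164,  0.046]), 0.76)]
side stand [(array([ 0.431, -0.147,  0.045]), 0.62)]
side pin [(array([ 0.433, -0.159,  0.085]), 0.77)]
side lid [(array([0.57 , 0.211, 0.198]), 0.72)]
side lid_hole [(array([0.567, 0.214, 0.199]), 0.65)]
side capacitor [(array([ 0.533, -0.322,  0.038]), 0.53)]
side solder_reel []
side screwdriver [(array([0.382, 0.044, 0.026]), 0.7)]
```

```bash
python3 -c "
import cv2,numpy as np
a=cv2.imread('pics/scene0.png');b=cv2.imread('pics/side0.png')
cv2.imwrite('pics/both.png',cv2.resize(np.vstack([a,b]),(400*1,600)) if 0 else cv2.resize(np.hstack([a,b]),(800,300)))"
```

```text
(no output)
```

View pics/scene0.png

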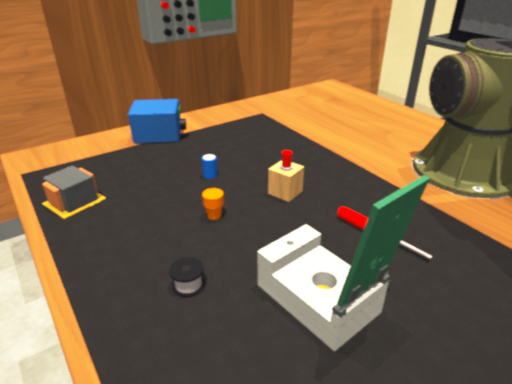

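View pics/side0.png

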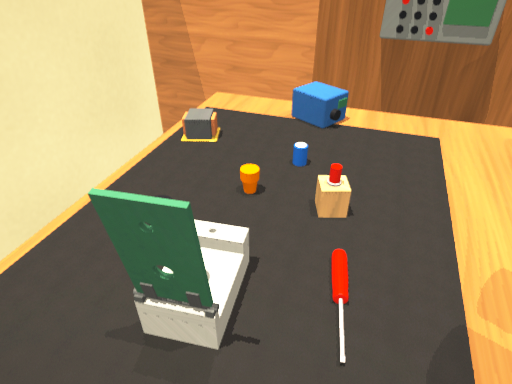

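The scene view shows the jig with its lid up at about (320,270), the choke at (213,203), the pin in its stand at (286,170), the capacitor at (209,166) and the reel at (186,275). The side view shows the screwdriver at (340,290). The jig's +x points roughly along world +y. Next I'll fit models to the point clouds.

```bash
cat > fit.py <<'E'
from h import *
from scipy.optimize import least_squares
def box(p,lo,hi):
    lo,hi=np.array(lo),np.array(hi);q=np.abs(p-(lo+hi)/2)-(hi-lo)/2
    return np.linalg.norm(np.maximum(q,0),axis=1)+np.minimum(q.max(1),0)
def jigsdf(p):
    return np.min([box(p,[-.085,-.055,0],[.085,.055,.05]),box(p,[.071,-.055,0],[.085,.055,.07]),box(p,[-.0855,-.055,0],[-.0505,.055,.075])],0)
def fitjig(P,x0):
    def f(v,Q=P):
        c,s=np.cos(v[2]),np.sin(v[2]);d=Q-[v[0],v[1],v[3]]
        return jigsdf(np.c_[c*d[:,0]+s*d[:,1],-s*d[:,0]+c*d[:,1],d[:,2]])
    r=least_squares(f,x0,loss="soft_l1",f_scale=.002);return r.x,np.median(abs(f(r.x)))
def fitrev(P,prof,x0):  # prof: convex-ish list of cylinders/cones (r0,z0,r1,z1)
    def f(v):
        d=P-[v[0],v[1],v[2]];r=np.hypot(d[:,0],d[:,1]);z=d[:,2];out=[]
        for r0,z0,r1,z1 in prof:
            rr=r0+(r1-r0)*np.clip((z-z0)/(z1-z0),0,1);a=r-rr;b=np.maximum(z0-z,z-z1)
            out.append(np.hypot(np.maximum(a,0),np.maximum(b,0))+np.minimum(np.maximum(a,b),0))
        return np.min(out,0)
    r=least_squares(f,x0,loss="soft_l1",f_scale=.002);return r.x,np.median(abs(f(r.x)))
E
python3 - <<'E'
from fit import *
al={}
for c in("scene","side"):
    P=np.load(c+"P.npy").reshape(-1,3);I=np.load(c+"I.npy").reshape(-1,3);H=cv2.cvtColor(I[None],cv2.COLOR_RGB2HSV)[0].astype(int)
    def near(x,y,r):return np.hypot(P[:,0]-x,P[:,1]-y)<r
    m={"jig":near(.58,.14,.2)&(H[:,1]<40)&(H[:,2]>110)&(P[:,2]>.008)&(P[:,2]<.09),
     "choke":near(.61,-.165,.06)&(H[:,1]>150)&(H[:,0]<30)&(P[:,2]>.003),
     "pin":near(.435,-.16,.05)&(H[:,1]>150)&((H[:,0]<6)|(H[:,0]>174))&(P[:,2]>.06),
     "lid":near(.58,.2,.15)&(H[:,1]>100)&(abs(H[:,0]-75)<20)&(P[:,2]>.05)}
    for k,v in m.items(): al.setdefault(k,[]).append(P[v])
    print(c,{k:(v.sum(),np.round(P[v].mean(0),3)) for k,v in m.items()})
pr={"choke":[(.0135,0,.018,.033),(.021,.033,.021,.057)],"pin":[(.011,.065,.011,.098)]}
for i in(0,1,2):
    g=lambda k:np.vstack(al[k]) if i==2 else al[k][i]
    for y in(1.3,1.9): print(i,"jig",[np.round(q,4) for q in fitjig(g("jig"),[.58,.14,y,0])])
    print("choke",[np.round(q,4) for q in fitrev(g("choke"),pr["choke"],[.61,-.165,0])])
    print("pin",[np.round(q,4) for q in fitrev(g("pin"),pr["pin"],[.435,-.16,.005])])
    L=g("lid");c=L.mean(0);U,S,V=np.linalg.svd(L-c,full_matrices=False);print("lid n",V[2].round(3),c.round(3),"zmax",L[:,2].max().round(3))
E
```

```text
scene {'jig': (np.int64(7808), array([0.601, 0.122, 0.049])), 'choke': (np.int64(526), array([ 0.616, -0.17 ,  0.042])), 'pin': (np.int64(147), array([ 0.436, -0.165,  0.093])), 'lid': (np.int64(3804), array([0.586, 0.213, 0.194]))}
side {'jig': (np.int64(3545), array([0.562, 0.11 , 0.057])), 'choke': (np.int64(458), array([ 0.61 , -0.171,  0.041])), 'pin': (np.int64(198), array([ 0.433, -0.165,  0.092])), 'lid': (np.int64(8315), array([0.572, 0.211, 0.195]))}
0 jig [array([5.8440e-01, 1.1530e-01, 1.6719e+00, 2.0000e-04]), np.float64(0.0004)]
0 jig [array([5.8440e-01, 1.1530e-01, 1.6719e+00, 2.0000e-04]), np.float64(0.0004)]
choke [array([ 6.114e-01, -1.795e-01,  3.000e-04]), np.float64(0.0006)]
pin [array([ 0.4321, -0.1699,  0.005 ]), np.float64(0.0007)]
lid n [-0.083  0.985 -0.15 ] [0.586 0.213 0.194] zmax 0.26
1 jig [array([5.8600e-01, 1.1380e-01, 1.6723e+00, 2.0000e-04]), np.float64(0.0004)]
1 jig [array([5.8600e-01, 1.1380e-01, 1.6723e+00, 2.0000e-04]), np.float64(0.0004)]
choke [array([ 6.132e-01, -1.810e-01,  1.000e-04]), np.float64(0.0005)]
pin [array([ 0.4336, -0.1714,  0.0051]), np.float64(0.0006)]
lid n [ 0.107 -0.983  0.151] [0.572 0.211 0.195] zmax 0.259
2 jig [array([5.8470e-01, 1.1500e-01, 1.6729e+00, 2.0000e-04]), np.float64(0.0005)]
2 jig [array([5.8470e-01, 1.1500e-01, 1.6729e+00, 2.0000e-04]), np.float64(0.0005)]
choke [array([ 6.124e-01, -1.804e-01,  2.000e-04]), np.float64(0.0007)]
pin [array([ 0.4331, -0.171 ,  0.005 ]), np.float64(0.0007)]
lid n [-0.103  0.983 -0.151] [0.576 0.212 0.194] zmax 0.26
```

>>> {"fn": "jog_arm", "kwargs": {"rows": [{"gripper": 0.094,"slide": [-0.04,-0.03,-0.03],"spin": 0.14},{"gripper": 0.094,"slide": [-0.08,-0.06,-0.03],"spin": 0.28},{"gripper": 0.094,"slide": [-0.12,-0.09,-0.03],"spin": 0.42},{"gripper": 0.094,"slide": [-0.16,-0.12,-0.03],"spin": 0.56},{"gripper": 0.094,"slide": [-0.2,-0.15,-0.03],"spin": 0.7},{"gripper": 0.094,"slide": [-0.24,-0.18,-0.03],"spin": 0.84},{"gripper": 0.094,"slide": [-0.28,-0.21,-0.03],"spin": 0.98},{"gripper": 0.094,"slide": [-0.32,-0.24,-0.03],"spin": 1.135}]}}

```text
time_s: 1.8
ee_pos: [0.4006, 0.1917, 0.435]
eef_rot: [3.141, -0.0, 1.671]
force: [-0.3, 0.2, 0.3]
grip_width: 0.0939
grip_force: 0.0
```

```bash
cat >> h.py <<'E'
EX=np.array([np.cos(1.672),np.sin(1.672)]);EY=np.array([-EX[1],EX[0]])
JIG=np.array([.5852,.1146])
def to(x,y,z):  # tool deltas to bring TCP to x,y,z (tool down)
    o=telemetry.get_obs();R=Ro.from_euler("xyz",o["eef_rot"]).as_matrix()
    print("t",round(o["time_s"],2),"tcp",o["ee_pos"].round(4),"rot",o["eef_rot"].round(4),"F",o["force"].round(1),"grip",round(o["grip_width"],4),round(o["grip_force"],1))
    print("slide",(R.T@(np.array([x,y,z])-o["ee_pos"])).round(4),"yaw err->spin",round(o["eef_rot"][2]-1.672,4))
E
python3 -c "
from h import *
to(.6123,-.1803,.313)"
```

```text
t 1.8 tcp [0.4006 0.1917 0.435 ] rot [ 3.1408e+00 -2.0000e-04  1.6710e+00] F [-0.3  0.2  0.3] grip 0.0939 0.0
slide [-0.3914  0.1733  0.122 ] yaw err->spin -0.001
```

>>> {"fn": "jog_arm", "kwargs": {"rows": [{"slide": [-0.045,0.02,0.0]},{"slide": [-0.09,0.04,0.0]},{"slide": [-0.135,0.06,0.0]},{"slide": [-0.18,0.08,0.02]},{"slide": [-0.225,0.1,0.04]},{"slide": [-0.27,0.12,0.06]},{"slide": [-0.315,0.14,0.08]},{"slide": [-0.353,0.156,0.1]}]}}

```text
$.rows[0]: bad value
```

>>> {"fn": "jog_arm", "kwargs": {"rows": [{"slide": [-0.038,0.017,0.0]},{"slide": [-0.038,0.017,0.0]},{"slide": [-0.038,0.017,0.0]}]}}

```text
$.rows[0]: bad value
```

```bash
cat >> h.py <<'E'
def wpts(tag=None):
    o=telemetry.get_obs();p,d=cams.camera("wrist");ci=cams.camera_info("wrist");K=np.array(ci["camera_matrix"]);T=np.array(ci["tool_from_camera"])
    v,u=np.mgrid[0:384,0:512];a=(u-K[0,2])/K[0,0];b=(v-K[1,2])/K[1,1];r=np.hypot(a,b)+1e-9
    k=np.tan(np.minimum(r,1.5))/r
    X=np.stack([a*k*d,b*k*d,d],-1)@T[:3,:3].T+T[:3,3]
    R=Ro.from_euler("xyz",o["eef_rot"]).as_matrix();W=X@R.T+o["ee_pos"];W[d==0]=np.nan
    if tag: cv2.imwrite(f"pics/{tag}.png",p[:,:,::-1])
    return p,W,cv2.cvtColor(p,cv2.COLOR_RGB2HSV).astype(int)
E
python3 - <<'E'
from fit import *
to(.6123,-.1803,.233)
p,W,H=wpts("w1");W=W.reshape(-1,3);H=H.reshape(-1,3)
m=(H[:,1]>150)&(H[:,0]<30)&(W[:,2]>.003)&(np.hypot(W[:,0]-.61,W[:,1]+.18)<.06)
print(m.sum(),[np.round(q,4) for q in fitrev(W[m],[(.0135,0,.018,.033),(.021,.033,.021,.057)],[.61,-.18,0])])
m=(H[:,1]>150)&((H[:,0]<6)|(H[:,0]>174))&(W[:,2]>.06)&(np.hypot(W[:,0]-.435,W[:,1]+.17)<.04)
print(m.sum());
if m.sum()>20:print([np.round(q,4) for q in fitrev(W[m],[(.011,.065,.011,.098)],[.433,-.17,.005])])
E
```

```text
t 1.8 tcp [0.4006 0.1917 0.435 ] rot [ 3.1408e+00 -2.0000e-04  1.6710e+00] F [-0.3  0.2  0.3] grip 0.0939 0.0
slide [-0.3914  0.1732  0.202 ] yaw err->spin -0.001
0 [array([ 0.61, -0.18,  0.  ]), np.float64(nan)]
0
  return _methods._mean(a, axis=axis, dtype=dtype,
  ret = ret.dtype.type(ret / rcount)
```

View pics/w1.png

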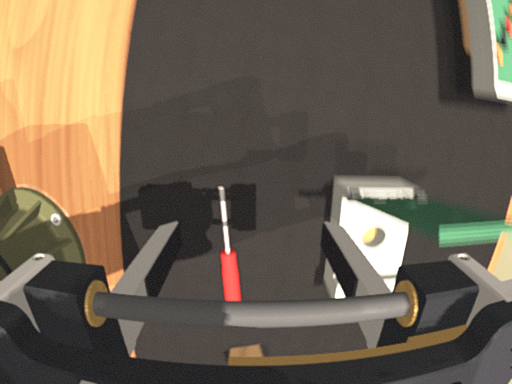

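The rows need all their keys, so the arm hasn't moved. The wrist picture shows the fingers at the lower middle, the screwdriver at (228,250) and the jig at (375,240).

>>> {"fn": "jog_arm", "kwargs": {"rows": [{"gripper": 0.094,"spin": 0,"slide": [-0.045,0.02,0.0]},{"gripper": 0.094,"spin": 0,"slide": [-0.09,0.04,0.0]},{"gripper": 0.094,"spin": 0,"slide": [-0.135,0.06,0.0]},{"gripper": 0.094,"spin": 0,"slide": [-0.18,0.08,0.02]},{"gripper": 0.094,"spin": 0,"slide": [-0.225,0.1,0.04]},{"gripper": 0.094,"spin": 0,"slide": [-0.27,0.12,0.06]},{"gripper": 0.094,"spin": 0,"slide": [-0.315,0.14,0.08]},{"gripper": 0.094,"spin": 0,"slide": [-0.353,0.156,0.1]}]}}

```text
time_s: 2.65
ee_pos: [0.5895, -0.136, 0.3376]
eef_rot: [3.141, 0.0, 1.677]
force: [0.5, 0.5, 0.4]
grip_width: 0.094
grip_force: 0.0
```

>>> {"fn": "jog_arm", "kwargs": {"rows": [{"gripper": 0.094,"spin": 0,"slide": [-0.038,0.017,0.0]},{"gripper": 0.094,"spin": 0,"slide": [-0.038,0.017,0.0]},{"gripper": 0.094,"spin": 0,"slide": [-0.038,0.017,0.0]}]}}

```text
time_s: 2.95
ee_pos: [0.6097, -0.1705, 0.3376]
eef_rot: [-3.141, -0.0, 1.676]
force: [-0.9, 1.0, 1.4]
grip_width: 0.094
grip_force: 0.0
```

```bash
python3 - <<'E'
from fit import *
to(.6123,-.1803,.233)
p,W,H=wpts("w2");W=W.reshape(-1,3);H=H.reshape(-1,3)
m=(H[:,1]>150)&(H[:,0]<30)&(W[:,2]>.003)&(np.hypot(W[:,0]-.61,W[:,1]+.18)<.06)
print(m.sum())
if m.sum()>20:print([np.round(q,4) for q in fitrev(W[m],[(.0135,0,.018,.033),(.021,.033,.021,.057)],[.61,-.18,0])])
m=(H[:,1]>150)&((H[:,0]<6)|(H[:,0]>174))&(W[:,2]>.06)&(np.hypot(W[:,0]-.435,W[:,1]+.17)<.04)
print(m.sum())
if m.sum()>20:print([np.round(q,4) for q in fitrev(W[m],[(.011,.065,.011,.098)],[.433,-.17,.005])])
E
```

```text
t 2.95 tcp [ 0.6097 -0.1705  0.3376] rot [-3.1409e+00 -5.0000e-04  1.6758e+00] F [-0.9  1.   1.4] grip 0.094 0.0
slide [-0.01    0.0016  0.1046] yaw err->spin 0.0038
1118
[array([ 6.119e-01, -1.808e-01,  4.000e-04]), np.float64(0.0003)]
704
[array([ 0.4323, -0.1703,  0.0053]), np.float64(0.0004)]
```

>>> {"fn": "jog_arm", "kwargs": {"rows": [{"gripper": 0.094,"spin": 0,"slide": [0,0,0]},{"gripper": 0.094,"spin": 0,"slide": [0,0,0]}]}}

```text
time_s: 3.2
ee_pos: [0.6095, -0.1691, 0.3388]
eef_rot: [3.141, 0.0, 1.678]
force: [-0.1, 1.2, -0.3]
grip_width: 0.0942
grip_force: 0.0
```

```bash
python3 -c "
from h import *
to(.6121,-.1805,.234)"
```

```text
t 3.2 tcp [ 0.6095 -0.1691  0.3388] rot [3.1409e+00 3.0000e-04 1.6781e+00] F [-0.1  1.2 -0.3] grip 0.0942 0.0
slide [-0.0116  0.0013  0.1048] yaw err->spin 0.0061
```

>>> {"fn": "jog_arm", "kwargs": {"rows": [{"gripper": 0.094,"spin": 0.006,"slide": [-0.0115,0.0015,0.03]},{"gripper": 0.094,"spin": 0.006,"slide": [-0.0115,0.0015,0.06]},{"gripper": 0.094,"spin": 0.006,"slide": [-0.0115,0.0015,0.085]},{"gripper": 0.094,"spin": 0.006,"slide": [-0.0115,0.0015,0.104]},{"gripper": 0.094,"spin": 0.006,"slide": [-0.0115,0.0015,0.104]},{"gripper": 0.094,"spin": 0.006,"slide": [-0.0115,0.0015,0.104]}]}}

```text
time_s: 3.8
ee_pos: [0.6126, -0.1811, 0.2352]
eef_rot: [3.141, 0.0, 1.671]
force: [0.1, -0.4, 0.3]
grip_width: 0.094
grip_force: 0.0
```

```bash
python3 -c "
from h import *
to(.6121,-.1805,.234)"
```

```text
t 3.8 tcp [ 0.6126 -0.1811  0.2352] rot [3.1410e+00 3.0000e-04 1.6714e+00] F [ 0.1 -0.4  0.3] grip 0.094 0.0
slide [ 0.0006 -0.0004  0.0012] yaw err->spin -0.0006
```

Well aligned. Gripping now.

>>> {"fn": "jog_arm", "kwargs": {"squeeze": 30, "rows": [{"gripper": 0.03,"spin": 0,"slide": [0,0,0]},{"gripper": 0.03,"spin": 0,"slide": [0,0,0]},{"gripper": 0.03,"spin": 0,"slide": [0,0,0]},{"gripper": 0.03,"spin": 0,"slide": [0,0,0]},{"gripper": 0.03,"spin": 0,"slide": [0,0,0]},{"gripper": 0.03,"spin": 0,"slide": [0,0,0]},{"gripper": 0.03,"spin": 0,"slide": [0,0,0]},{"gripper": 0.03,"spin": 0,"slide": [0,0,0]}]}}

```text
time_s: 4.6
ee_pos: [0.6124, -0.1815, 0.2342]
eef_rot: [-3.142, 0.0, 1.671]
force: [0.2, 0.2, 0.0]
grip_width: 0.0407
grip_force: 30.0
```

>>> {"fn": "jog_arm", "kwargs": {"rows": [{"gripper": 0.03,"spin": 0,"slide": [0,0,-0.04]},{"gripper": 0.03,"spin": 0,"slide": [0,0,-0.08]},{"gripper": 0.03,"spin": 0,"slide": [0.03,0,-0.11]},{"gripper": 0.03,"spin": 0,"slide": [0.07,0.001,-0.11]},{"gripper": 0.03,"spin": 0,"slide": [0.11,0.001,-0.11]},{"gripper": 0.03,"spin": 0,"slide": [0.15,0.002,-0.11]},{"gripper": 0.03,"spin": 0,"slide": [0.19,0.002,-0.11]},{"gripper": 0.03,"spin": 0,"slide": [0.23,0.003,-0.11]}]}}

```text
time_s: 5.4
ee_pos: [0.592, 0.0492, 0.3441]
eef_rot: [-3.141, -0.0, 1.671]
force: [1.4, 0.3, -2.4]
grip_width: 0.0408
grip_force: 30.0
```

>>> {"fn": "jog_arm", "kwargs": {"rows": [{"gripper": 0.03,"spin": 0,"slide": [0.03,0,0]},{"gripper": 0.03,"spin": 0,"slide": [0.055,0,0]},{"gripper": 0.03,"spin": 0,"slide": [0.074,0,0]},{"gripper": 0.03,"spin": 0,"slide": [0.074,0,0]},{"gripper": 0.03,"spin": 0,"slide": [0.074,0,0]}]}}

```text
time_s: 5.9
ee_pos: [0.585, 0.1212, 0.344]
eef_rot: [-3.141, 0.0, 1.671]
force: [0.3, -0.1, -1.8]
grip_width: 0.0403
grip_force: 30.0
```

```bash
python3 - <<'E'
from fit import *
to(.5842,.1245,.260)
p,W,H=wpts("w3");Wf=W.reshape(-1,3);Hf=H.reshape(-1,3)
o=telemetry.get_obs()["ee_pos"]
m=(Hf[:,1]<40)&(Hf[:,2]>110)&(Wf[:,2]>.03)&(Wf[:,2]<.085)&(np.hypot(Wf[:,0]-.585,Wf[:,1]-.115)<.11)&(np.hypot(Wf[:,0]-o[0],Wf[:,1]-o[1])>.0)
print(m.sum(),[np.round(q,4) for q in fitjig(Wf[m],[.585,.115,1.67,0])])
m=(Hf[:,1]>150)&(Hf[:,0]<30)&(Wf[:,2]>.09)&(np.hypot(Wf[:,0]-o[0],Wf[:,1]-o[1])<.04)
print(m.sum())
if m.sum()>20:print([np.round(q,4) for q in fitrev(Wf[m],[(.0135,0,.018,.033),(.021,.033,.021,.057)],[o[0],o[1],.11])])
E
```

```text
t 5.9 tcp [0.585  0.1212 0.344 ] rot [-3.1412e+00  2.0000e-04  1.6714e+00] F [ 0.3 -0.1 -1.8] grip 0.0403 30.0
slide [ 0.0034 -0.0005  0.084 ] yaw err->spin -0.0006
10174 [array([5.8500e-01, 1.1460e-01, 1.6701e+00, 5.0000e-04]), np.float64(0.0005)]
4439
[array([0.5846, 0.1224, 0.1105]), np.float64(0.0004)]
```

View pics/w3.png

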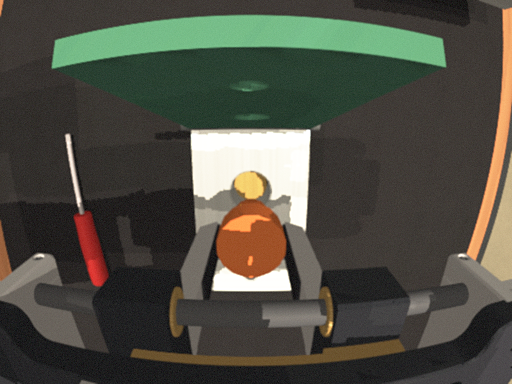

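The picture shows the choke held at (252,240) and the nest with its brass ejector at (250,185), centred between the fingers. The jig pose is confirmed, so I'll lower it now.

>>> {"fn": "jog_arm", "kwargs": {"rows": [{"gripper": 0.03,"spin": 0,"slide": [0.0022,-0.0004,0]},{"gripper": 0.03,"spin": 0,"slide": [0.0022,-0.0004,0.02]},{"gripper": 0.03,"spin": 0,"slide": [0.0022,-0.0004,0.04]},{"gripper": 0.03,"spin": 0,"slide": [0.0022,-0.0004,0.055]},{"gripper": 0.03,"spin": 0,"slide": [0.0022,-0.0004,0.068]},{"gripper": 0.03,"spin": 0,"slide": [0.0022,-0.0004,0.08]},{"gripper": 0.03,"spin": 0,"slide": [0.0022,-0.0004,0.08]}]}}

```text
time_s: 6.65
ee_pos: [0.5843, 0.1233, 0.2626]
eef_rot: [-3.139, 0.0, 1.671]
force: [-0.5, 0.6, -1.9]
grip_width: 0.0407
grip_force: 30.0
```

>>> {"fn": "jog_arm", "kwargs": {"rows": [{"gripper": 0.03,"spin": 0,"slide": [0,0,0.004]},{"gripper": 0.03,"spin": 0,"slide": [0,0,0.007]},{"gripper": 0.03,"spin": 0,"slide": [0,0,0.007]}]}}

```text
time_s: 6.95
ee_pos: [0.5845, 0.1235, 0.2572]
eef_rot: [3.141, 0.0, 1.671]
force: [-0.2, -0.8, -2.2]
grip_width: 0.041
grip_force: 30.0
```

>>> {"fn": "jog_arm", "kwargs": {"rows": [{"gripper": 0.03,"spin": 0,"slide": [0,0,0.0015]},{"gripper": 0.03,"spin": 0,"slide": [0,0,0.003]},{"gripper": 0.03,"spin": 0,"slide": [0,0,0.003]}]}}

```text
time_s: 7.25
ee_pos: [0.5846, 0.1235, 0.2551]
eef_rot: [3.141, -0.0, 1.671]
force: [-3.2, -1.6, 3.5]
grip_width: 0.0403
grip_force: 30.0
```

Contact on the ejector is at the expected height. Releasing and backing up.

>>> {"fn": "jog_arm", "kwargs": {"rows": [{"gripper": 0.06,"spin": 0,"slide": [0,0,0]},{"gripper": 0.09,"spin": 0,"slide": [0,0,0]},{"gripper": 0.09,"spin": 0,"slide": [0,0,0]},{"gripper": 0.09,"spin": 0,"slide": [0,0,0]},{"gripper": 0.09,"spin": 0,"slide": [0,0,-0.02]},{"gripper": 0.09,"spin": 0,"slide": [0,0,-0.05]},{"gripper": 0.09,"spin": 0,"slide": [0,0,-0.08]},{"gripper": 0.09,"spin": 0,"slide": [-0.02,0,-0.11]}]}}

```text
time_s: 8.05
ee_pos: [0.5862, 0.1047, 0.3653]
eef_rot: [-3.141, -0.0, 1.673]
force: [-0.5, -1.3, -0.1]
grip_width: 0.0902
grip_force: 0.0
```

```bash
python3 - <<'E'
from fit import *
to(.5842,.1245,.480)
p,W,H=wpts();Wf=W.reshape(-1,3);Hf=H.reshape(-1,3)
m=(Hf[:,1]>150)&(Hf[:,0]<30)&(Wf[:,2]>.055)&(np.hypot(Wf[:,0]-.584,Wf[:,1]-.1245)<.04)
print(m.sum())
if m.sum()>20:print([np.round(q,4) for q in fitrev(Wf[m],[(.0135,0,.018,.033),(.021,.033,.021,.057)],[.584,.1245,.021])])
t=Wf[m];t=t[t[:,2]>np.percentile(t[:,2],50)];A=np.c_[t[:,:2]-t[:,:2].mean(0),np.ones(len(t))];print(np.linalg.lstsq(A,t[:,2],rcond=None)[0])
E
```

```text
t 8.05 tcp [0.5862 0.1047 0.3653] rot [-3.1415e+00 -3.0000e-04  1.6728e+00] F [-0.5 -1.3 -0.1] grip 0.0902 0.0
slide [ 0.0199  0.     -0.1146] yaw err->spin 0.0008
1803
[array([0.5858, 0.1241, 0.0221]), np.float64(0.0008)]
[3.90834438 0.18253079 0.15160926]
```

>>> {"fn": "jog_arm", "kwargs": {"rows": [{"gripper": 0.0,"spin": 0,"slide": [0,0,-0.045]},{"gripper": 0.0,"spin": 0,"slide": [0,0,-0.09]},{"gripper": 0.0,"spin": 0,"slide": [0,0,-0.125]},{"gripper": 0.0,"spin": 0,"slide": [0.04,0,-0.125]},{"gripper": 0.0,"spin": 0,"slide": [0.08,0,-0.125]},{"gripper": 0.0,"spin": 0,"slide": [0.12,0,-0.125]},{"gripper": 0.0,"spin": 0,"slide": [0.15,0,-0.125]},{"gripper": 0.0,"spin": 0,"slide": [0.15,0,-0.125]}]}}

```text
time_s: 8.9
ee_pos: [0.5708, 0.2559, 0.4886]
eef_rot: [-3.141, -0.0, 1.674]
force: [-0.9, -0.4, 0.3]
grip_width: 0.0292
grip_force: 0.0
```

```bash
cat >> h.py <<'E'
JIG=np.array([.5850,.1146])
def jx():
    o=telemetry.get_obs();d=o["ee_pos"][:2]-JIG;print("jig x,y",(d@EX).round(4),(d@EY).round(4),"tip z",(o["ee_pos"][2]-.199).round(4),"F",o["force"].round(1),"t",o["time_s"].round(2))
E
python3 - <<'E'
from h import *
jx();p,W,H=wpts()
W=W.reshape(-1,3);H=H.reshape(-1,3);m=(H[:,1]>100)&(abs(H[:,0]-75)<20)&(W[:,2]>.08)
L=W[m];L=np.c_[(L[:,:2]-JIG)@EX,(L[:,:2]-JIG)@EY,L[:,2]];print(m.sum(),np.percentile(L,[1,50,99],axis=0).round(3))
E
```

```text
Traceback (most recent call last):
  File "h.py", line 25, in jx
    o=telemetry.get_obs();d=o["ee_pos"][:2]-JIG;print("jig x,y",(d@EX).round(4),(d@EY).round(4),"tip z",(o["ee_pos"][2]-.199).round(4),"F",o["force"].round(1),"t",o["time_s"].round(2))
                                                                                                                                                                   ^^^^^^^^^^^^^^^^^
AttributeError: 'float' object has no attribute 'round'
```

>>> {"fn": "jog_arm", "kwargs": {"rows": [{"gripper": 0.0,"spin": 0,"slide": [0,0,0.045]},{"gripper": 0.0,"spin": 0,"slide": [0,0,0.09]},{"gripper": 0.0,"spin": 0,"slide": [-0.01,0,0.09]},{"gripper": 0.0,"spin": 0,"slide": [-0.02,0,0.09]},{"gripper": 0.0,"spin": 0,"slide": [-0.03,0,0.09]},{"gripper": 0.0,"spin": 0,"slide": [-0.04,0,0.09]},{"gripper": 0.0,"spin": 0,"slide": [-0.05,0,0.09]},{"gripper": 0.0,"spin": 0,"slide": [-0.05,0,0.09]}]}}

```text
time_s: 9.7
ee_pos: [0.5767, 0.2016, 0.4001]
eef_rot: [3.14, -0.0, 1.669]
force: [0.4, -0.1, -0.2]
grip_width: 0.0005
grip_force: 0.0
```

```bash
sed -i 's/o\["time_s"\].round(2)/round(o["time_s"],2)/' h.py
cat >> h.py <<'E'
def lid(tag=None):
    jx();p,d=cams.camera("side")
    if tag: cv2.imwrite(f"pics/{tag}.png",p[:,:,::-1])
    W=pts("side",d).reshape(-1,3);H=cv2.cvtColor(p,cv2.COLOR_RGB2HSV).astype(int).reshape(-1,3)
    J=np.c_[(W[:,:2]-JIG)@EX,(W[:,:2]-JIG)@EY,W[:,2]]
    L=J[(H[:,1]>100)&(abs(H[:,0]-75)<20)&(J[:,2]>.07)&(abs(J[:,1])<.06)&(abs(J[:,0])<.2)]
    c=np.median(L,0);V=np.linalg.svd(L-c,full_matrices=False)[2][2];V=V*np.sign(V[2] if abs(V[2])>.7 else V[0])
    print("lid angle",np.arctan2(V[0],V[2]).round(3),len(L),np.percentile(L,[1,99],axis=0).round(3).tolist())
E
python3 -c "
from h import *
lid()"
```

```text
jig x,y 0.0874 -0.0005 tip z 0.2011 F [ 0.4 -0.1 -0.2] t 9.7
lid angle 1.544 7388 [[0.069, -0.048, 0.091], [0.079, 0.049, 0.26]]
```

>>> {"fn": "jog_arm", "kwargs": {"rows": [{"gripper": 0.0,"spin": 0,"slide": [-0.02,0,0.005]},{"gripper": 0.0,"spin": 0,"slide": [-0.04,0,0.01]},{"gripper": 0.0,"spin": 0,"slide": [-0.059,0,0.018]},{"gripper": 0.0,"spin": 0,"slide": [-0.076,0,0.029]},{"gripper": 0.0,"spin": 0,"slide": [-0.091,0,0.043]},{"gripper": 0.0,"spin": 0,"slide": [-0.103,0,0.06]},{"gripper": 0.0,"spin": 0,"slide": [-0.113,0,0.078]},{"gripper": 0.0,"spin": 0,"slide": [-0.113,0,0.078]}]}}

```text
time_s: 10.55
ee_pos: [0.5875, 0.0895, 0.3182]
eef_rot: [-3.137, 0.0, 1.67]
force: [-0.1, 1.7, 0.2]
grip_width: 0.0005
grip_force: 0.0
```

```bash
python3 -c "
from h import *
lid()"
```

```text
jig x,y -0.0252 0.0 tip z 0.1192 F [-0.1  1.7  0.2] t 10.55
lid angle 0.273 5684 [[-0.095, -0.05, 0.085], [0.069, 0.049, 0.131]]
```

>>> {"fn": "jog_arm", "kwargs": {"rows": [{"gripper": 0.0,"spin": 0,"slide": [-0.003,0,0.008]},{"gripper": 0.0,"spin": 0,"slide": [-0.006,0,0.016]},{"gripper": 0.0,"spin": 0,"slide": [-0.008,0,0.022]},{"gripper": 0.0,"spin": 0,"slide": [-0.008,0,0.026]},{"gripper": 0.0,"spin": 0,"slide": [-0.008,0,0.029]},{"gripper": 0.0,"spin": 0,"slide": [-0.008,0,0.029]}]}}

```text
time_s: 11.2
ee_pos: [0.5885, 0.0828, 0.2919]
eef_rot: [-3.141, -0.0, 1.671]
force: [-1.1, -0.2, -0.4]
grip_width: 0.0004
grip_force: 0.0
```

```bash
python3 -c "
from h import *
lid()"
```

```text
jig x,y -0.032 -0.0003 tip z 0.0929 F [-1.1 -0.2 -0.4] t 11.2
lid angle 0.076 4787 [[-0.101, -0.05, 0.083], [0.069, 0.049, 0.097]]
```

>>> {"fn": "jog_arm", "kwargs": {"rows": [{"gripper": 0.0,"spin": 0,"slide": [0,0,-0.04]},{"gripper": 0.0,"spin": 0,"slide": [0,0,-0.08]},{"gripper": 0.06,"spin": 0,"slide": [-0.035,-0.027,-0.08]},{"gripper": 0.06,"spin": 0,"slide": [-0.07,-0.054,-0.08]},{"gripper": 0.06,"spin": 0,"slide": [-0.105,-0.08,-0.08]},{"gripper": 0.06,"spin": 0,"slide": [-0.14,-0.107,-0.08]},{"gripper": 0.06,"spin": 0,"slide": [-0.175,-0.134,-0.08]},{"gripper": 0.06,"spin": 0,"slide": [-0.21,-0.16,-0.08]}]}}

```text
time_s: 12.05
ee_pos: [0.4491, -0.1434, 0.3727]
eef_rot: [3.141, 0.0, 1.671]
force: [0.7, 0.3, 0.7]
grip_width: 0.045
grip_force: 0.0
```

>>> {"fn": "jog_arm", "kwargs": {"rows": [{"gripper": 0.06,"spin": 0,"slide": [-0.026,-0.02,0.0]},{"gripper": 0.06,"spin": 0,"slide": [-0.026,-0.02,0.02]},{"gripper": 0.06,"spin": 0,"slide": [-0.026,-0.02,0.02]},{"gripper": 0.06,"spin": 0,"slide": [-0.026,-0.02,0.02]}]}}

```text
time_s: 12.45
ee_pos: [0.4332, -0.1699, 0.3527]
eef_rot: [-3.142, -0.0, 1.671]
force: [0.0, 0.7, -0.9]
grip_width: 0.06
grip_force: 0.0
```

```bash
python3 - <<'E'
from fit import *
to(.4326,-.1705,.272)
p,W,H=wpts();W=W.reshape(-1,3);H=H.reshape(-1,3)
m=(H[:,1]>150)&((H[:,0]<6)|(H[:,0]>174))&(W[:,2]>.06)&(np.hypot(W[:,0]-.433,W[:,1]+.17)<.04)
print(m.sum())
if m.sum()>20:print([np.round(q,4) for q in fitrev(W[m],[(.011,.065,.011,.098)],[.433,-.17,.005])])
lid("s2")
E
```

```text
t 12.45 tcp [ 0.4332 -0.1699  0.3527] rot [-3.1416e+00 -1.0000e-04  1.6711e+00] F [ 0.   0.7 -0.9] grip 0.06 0.0
slide [-0.0006 -0.0007  0.0807] yaw err->spin -0.0009
644
[array([ 0.4323, -0.1712,  0.0055]), np.float64(0.0003)]
jig x,y -0.2676 0.1796 tip z 0.154 F [-0.2  0.7  0.4] t 12.5
lid angle 0.076 5564 [[-0.102, -0.05, 0.083], [0.068, 0.049, 0.097]]
```

View pics/s2.png

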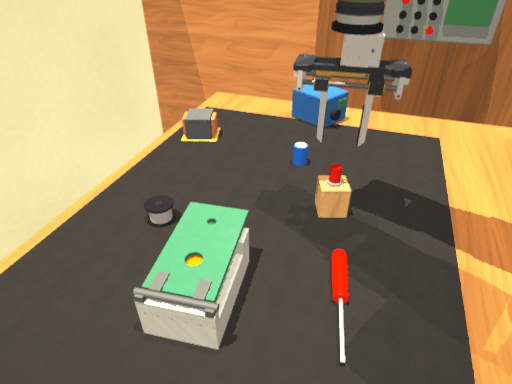

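The lid is down over the choke: its window at (193,260) shows orange, and the pin hole is at (212,221). The pin is still in its stand at (335,175). I'll go down to it.

>>> {"fn": "jog_arm", "kwargs": {"rows": [{"gripper": 0.06,"spin": 0,"slide": [-0.001,-0.0008,0.03]},{"gripper": 0.06,"spin": 0,"slide": [-0.001,-0.0008,0.06]},{"gripper": 0.06,"spin": 0,"slide": [-0.001,-0.0008,0.08]},{"gripper": 0.06,"spin": 0,"slide": [-0.001,-0.0008,0.08]},{"gripper": 0.06,"spin": 0,"slide": [-0.001,-0.0008,0.08]}]}}

```text
time_s: 13.05
ee_pos: [0.4328, -0.171, 0.2732]
eef_rot: [3.141, 0.0, 1.671]
force: [0.7, 0.7, 0.8]
grip_width: 0.0597
grip_force: 0.0
```

>>> {"fn": "jog_arm", "kwargs": {"squeeze": 45, "rows": [{"gripper": 0.01,"spin": 0,"slide": [0,0,0]},{"gripper": 0.01,"spin": 0,"slide": [0,0,0]},{"gripper": 0.01,"spin": 0,"slide": [0,0,0]},{"gripper": 0.01,"spin": 0,"slide": [0,0,0]},{"gripper": 0.01,"spin": 0,"slide": [0,0,0]},{"gripper": 0.01,"spin": 0,"slide": [0,0,0]}]}}

```text
time_s: 13.65
ee_pos: [0.4323, -0.1712, 0.2724]
eef_rot: [3.141, 0.0, 1.671]
force: [0.7, 1.0, 2.4]
grip_width: 0.0213
grip_force: 45.0
```

>>> {"fn": "jog_arm", "kwargs": {"rows": [{"gripper": 0.01,"spin": 0,"slide": [0,0,-0.04]},{"gripper": 0.01,"spin": 0,"slide": [0,0,-0.08]},{"gripper": 0.01,"spin": 0,"slide": [0,0,-0.12]},{"gripper": 0.01,"spin": 0,"slide": [0.03,0.027,-0.12]},{"gripper": 0.01,"spin": 0,"slide": [0.06,0.054,-0.12]},{"gripper": 0.01,"spin": 0,"slide": [0.09,0.081,-0.12]},{"gripper": 0.01,"spin": 0,"slide": [0.12,0.108,-0.12]},{"gripper": 0.01,"spin": 0,"slide": [0.15,0.135,-0.12]}]}}

```text
time_s: 14.45
ee_pos: [0.5524, -0.0069, 0.3921]
eef_rot: [-3.141, 0.0, 1.671]
force: [-0.5, -1.1, -0.2]
grip_width: 0.021
grip_force: 45.0
```

>>> {"fn": "jog_arm", "kwargs": {"rows": [{"gripper": 0.01,"spin": 0,"slide": [0.025,0.022,0.0]},{"gripper": 0.01,"spin": 0,"slide": [0.051,0.046,0.0]},{"gripper": 0.01,"spin": 0,"slide": [0.051,0.046,0.0]},{"gripper": 0.01,"spin": 0,"slide": [0.051,0.046,0.0]}]}}

```text
time_s: 14.85
ee_pos: [0.5924, 0.0472, 0.3915]
eef_rot: [-3.14, 0.0, 1.672]
force: [-0.2, -0.7, -1.1]
grip_width: 0.0208
grip_force: 45.0
```

```bash
python3 - <<'E'
from fit import *
to(.5919,.0469,.272)
o=telemetry.get_obs()["ee_pos"]
p,W,H=wpts("w4");W=W.reshape(-1,3);H=H.reshape(-1,3)
near=np.hypot(W[:,0]-o[0],W[:,1]-o[1])<.04
m=(H[:,1]>150)&((H[:,0]<6)|(H[:,0]>174))&(W[:,2]>.15)&near
print("wrist red",m.sum())
if m.sum()>20:print([np.round(q,4) for q in fitrev(W[m],[(.011,.065,.011,.098)],[o[0],o[1],.13])])
for c in("scene","side"):
    p,d=cams.camera(c);cv2.imwrite(f"pics/{c}4.png",p[:,:,::-1]);P=pts(c,d).reshape(-1,3);H=cv2.cvtColor(p,cv2.COLOR_RGB2HSV).astype(int).reshape(-1,3)
    near=np.hypot(P[:,0]-o[0],P[:,1]-o[1])<.03
    m=near&(P[:,2]>.112)&(P[:,2]<.191)&(H[:,1]<60)&(P[:,2]<.1935)
    r=near&(H[:,1]>150)&((H[:,0]<6)|(H[:,0]>174))
    print(c,m.sum(),r.sum())
    for lo,hi in((.135,.16),(.16,.182)):
        q=P[m&(P[:,2]>lo)&(P[:,2]<hi)]
        if len(q)>8:print(lo,len(q),[np.round(v,4) for v in fitrev(q,[(.005,-1,.005,1)],[o[0],o[1],0])])
    # lid plane -> hole: dark/non-green pixels
E
```

```text
t 14.85 tcp [0.5924 0.0472 0.3915] rot [-3.1403e+00  1.0000e-04  1.6719e+00] F [-0.2 -0.7 -1.1] grip 0.0208 45.0
slide [-0.0003 -0.0004  0.1195] yaw err->spin -0.0001
wrist red 1608
[array([0.5918, 0.0478, 0.1246]), np.float64(0.0003)]
scene 235 215
0.135 87 [array([0.5915, 0.0477, 0.    ]), np.float64(0.0004)]
0.16 55 [array([0.5914, 0.0477, 0.    ]), np.float64(0.0006)]
side 286 354
0.135 96 [array([0.5928, 0.046 , 0.    ]), np.float64(0.0004)]
0.16 73 [array([0.5929, 0.0461, 0.    ]), np.float64(0.0004)]
```

View pics/w4.png

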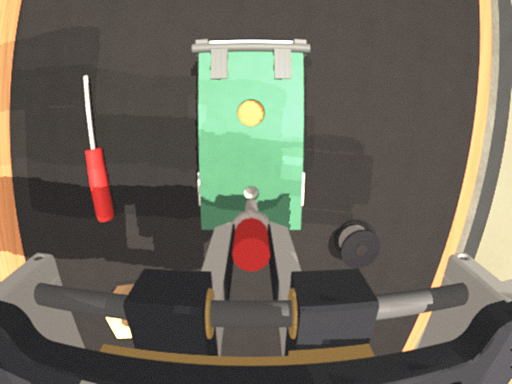

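The picture shows the pin held at (250,240), directly over the lid's hole (occluded), with the lid square beneath. The pin and base-hole estimates agree to within 1 mm. Lowering now.

>>> {"fn": "jog_arm", "kwargs": {"rows": [{"gripper": 0.01,"spin": 0,"slide": [-0.0004,0,0.01]},{"gripper": 0.01,"spin": 0,"slide": [-0.0004,0,0.022]},{"gripper": 0.01,"spin": 0,"slide": [-0.0004,0,0.03]},{"gripper": 0.01,"spin": 0,"slide": [-0.0004,0,0.036]},{"gripper": 0.01,"spin": 0,"slide": [-0.0004,0,0.042]},{"gripper": 0.01,"spin": 0,"slide": [-0.0004,0,0.046]},{"gripper": 0.01,"spin": 0,"slide": [-0.0004,0,0.046]}]}}

```text
time_s: 15.7
ee_pos: [0.5923, 0.0465, 0.3456]
eef_rot: [-3.141, -0.0, 1.671]
force: [0.0, -0.7, -0.8]
grip_width: 0.0212
grip_force: 45.0
```

>>> {"fn": "jog_arm", "kwargs": {"rows": [{"gripper": 0.01,"spin": 0,"slide": [0,0,0.004]},{"gripper": 0.01,"spin": 0,"slide": [0,0,0.008]},{"gripper": 0.01,"spin": 0,"slide": [0,0,0.012]},{"gripper": 0.01,"spin": 0,"slide": [0,0,0.012]}]}}

```text
time_s: 16.1
ee_pos: [0.5923, 0.0465, 0.3335]
eef_rot: [-3.141, -0.0, 1.671]
force: [-0.2, 0.2, -1.0]
grip_width: 0.0213
grip_force: 45.0
```

>>> {"fn": "jog_arm", "kwargs": {"rows": [{"gripper": 0.01,"spin": 0,"slide": [0,0,0.006]},{"gripper": 0.01,"spin": 0,"slide": [0,0,0.012]},{"gripper": 0.01,"spin": 0,"slide": [0,0,0.018]},{"gripper": 0.01,"spin": 0,"slide": [0,0,0.024]},{"gripper": 0.01,"spin": 0,"slide": [0,0,0.028]},{"gripper": 0.01,"spin": 0,"slide": [0,0,0.028]}]}}

```text
time_s: 16.7
ee_pos: [0.5923, 0.0465, 0.3055]
eef_rot: [-3.141, -0.0, 1.671]
force: [0.3, -0.2, -0.9]
grip_width: 0.0213
grip_force: 45.0
```

>>> {"fn": "jog_arm", "kwargs": {"squeeze": 60, "rows": [{"gripper": 0.01,"spin": 0,"slide": [0,0,0.003]},{"gripper": 0.01,"spin": 0,"slide": [0,0,0.006]},{"gripper": 0.01,"spin": 0,"slide": [0,0,0.009]},{"gripper": 0.01,"spin": 0,"slide": [0,0,0.011]},{"gripper": 0.01,"spin": 0,"slide": [0,0,0.011]}]}}

```text
time_s: 17.2
ee_pos: [0.5924, 0.0464, 0.2952]
eef_rot: [3.141, 0.0, 1.671]
force: [0.8, -1.6, -0.0]
grip_width: 0.0214
grip_force: 60.0
```

>>> {"fn": "jog_arm", "kwargs": {"rows": [{"gripper": 0.01,"spin": 0,"slide": [0,0,0.0015]},{"gripper": 0.01,"spin": 0,"slide": [0,0,0.003]},{"gripper": 0.01,"spin": 0,"slide": [0,0,0.004]},{"gripper": 0.01,"spin": 0,"slide": [0,0,0.004]}]}}

```text
time_s: 17.6
ee_pos: [0.5924, 0.0464, 0.2912]
eef_rot: [3.141, 0.0, 1.671]
force: [0.2, -2.2, 1.8]
grip_width: 0.021
grip_force: 60.0
```

```bash
python3 -c "
from h import *
lid()"
```

```text
jig x,y -0.0686 -0.0005 tip z 0.0922 F [ 0.2 -2.2  1.8] t 17.6
lid angle 0.005 4657 [[-0.1, -0.05, 0.081], [0.068, 0.049, 0.085]]
```

>>> {"fn": "jog_arm", "kwargs": {"rows": [{"gripper": 0.01,"spin": 0,"slide": [0,0,0.0005]},{"gripper": 0.01,"spin": 0,"slide": [0,0,0.001]},{"gripper": 0.01,"spin": 0,"slide": [0,0,0.001]}]}}

```text
time_s: 17.95
ee_pos: [0.5924, 0.0464, 0.2905]
eef_rot: [3.141, 0.0, 1.671]
force: [0.0, -2.2, 5.0]
grip_width: 0.021
grip_force: 60.0
```

>>> {"fn": "jog_arm", "kwargs": {"rows": [{"gripper": 0.01,"spin": 0,"slide": [0,0,0.0004]},{"gripper": 0.01,"spin": 0,"slide": [0,0,0.0004]},{"gripper": 0.01,"spin": 0,"slide": [0,0,0.0004]}]}}

```text
time_s: 18.25
ee_pos: [0.5924, 0.0464, 0.2904]
eef_rot: [3.141, 0.0, 1.671]
force: [-2.6, -3.1, 8.4]
grip_width: 0.0209
grip_force: 60.0
```

>>> {"fn": "jog_arm", "kwargs": {"rows": [{"gripper": 0.01,"spin": 0,"slide": [0,0,0.0005]},{"gripper": 0.01,"spin": 0,"slide": [0,0,0.001]},{"gripper": 0.01,"spin": 0,"slide": [0,0,0.001]},{"gripper": 0.01,"spin": 0,"slide": [0,0,0.001]}]}}

```text
time_s: 18.65
ee_pos: [0.5924, 0.0464, 0.2902]
eef_rot: [3.141, 0.0, 1.671]
force: [-5.8, -2.9, 16.9]
grip_width: 0.0215
grip_force: 60.0
```

```bash
python3 -c "
from fit import *
lid('s5')
o=telemetry.get_obs()['ee_pos']
p,W,H=wpts();W=W.reshape(-1,3);H=H.reshape(-1,3)
m=(H[:,1]>150)&((H[:,0]<6)|(H[:,0]>174))&(W[:,2]>.07)&(np.hypot(W[:,0]-o[0],W[:,1]-o[1])<.04)
print(m.sum(),[np.round(q,4) for q in fitrev(W[m],[(.011,.065,.011,.098)],[o[0],o[1],.023])])"
```

```text
jig x,y -0.0686 -0.0005 tip z 0.0912 F [-5.8 -2.9 16.9] t 18.65
lid angle -0.001 4620 [[-0.1, -0.05, 0.08], [0.068, 0.049, 0.085]]
1603 [array([0.5922, 0.047 , 0.0233]), np.float64(0.0003)]
```

View pics/s5.png

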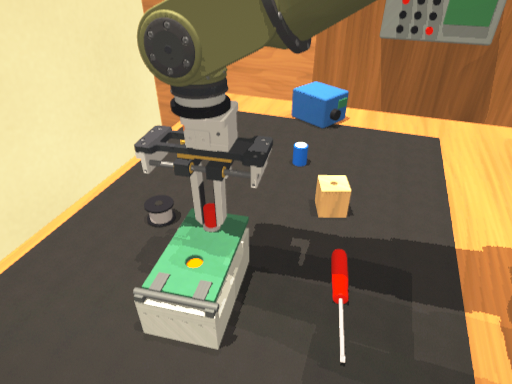

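The lid is level (angle about 0) and the pin, at (211,218), is home at 23 mm. It's pressed with about 17 N, and the capacitor, reel and screwdriver are untouched.

```bash
python3 -c "
from h import *
print(workorder.hand_in())"
```

```text
the job is handed in; nothing more can be done
None
```

The job is handed in: the choke is seated in the nest, the lid is fully shut, and the pin is home and still held and pressed with about 17 N, with the capacitor, reel and screwdriver left in place.

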